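# Hold the hub collar on the spindle flat of a pill dispenser

## Task

First pinch the bare upright spindle of the pill dispenser and turn it until its flat faces the display side of the machine. Then fetch the flanged collar with the set screw (not the plain spacer), slide it flange down over the spindle with its set screw on the flat, press it fully down against the spring, and finish still gripping it and holding it pressed down there, ready for the screw to be tightened. Leave the other things on the bench alone.

Things in the scene. Friction and masses are not known exactly. Their poses are not given: they have to be found in the camera images.
- dispenser: white pill dispenser fixed to the bench, 295 mm (x, with display) by 250 mm (y), origin under it on the bench; its sloped display is on its own -x side; two 18 mm hinge blocks on the +x edge of its top. A fixed black carousel, 200 mm across, lies on top, upper face 98 mm above the bench, the spindle at its centre, 10 mm from the origin along the dispenser's +x
- spindle (a joint): turn of the steel spindle about its upright axis, rad; 0: the flat faces the display side (dispenser's -x); positive is counter-clockwise seen from above. It starts between 0.6 and 1.35 and stays where it is left (friction about 0.08 N m); the flat's milled face is darker than the round, and a short line scribed on the spindle's top end points to it
- spindle_top (a point): centre of the spindle's top end, 160 mm above the bench; the axes turn with the spindle, the flat faces this point's own -x, z is up. The spindle is a bare D-shaped steel post standing 62 mm above the carousel: 22 mm in diameter, with one flat along its whole height, 6 mm from the axis, so it measures 17 mm across the flat and 22 mm elsewhere; top edge chamfered 3 mm
- spring (a joint): depth by which the spring washer round the foot of the spindle (34 mm across, top face 16 mm above the carousel when free) is pressed down, m; 0 free, 0.010 fully down (top face then 6 mm above the carousel); takes about 3 N to start and 7 N fully down
- collar_center (a point): centre of the loose aluminium collar, half-way up (20 mm above its underside), on its axis, z up. 40 mm high, 0.08 to 0.15 kg: a flange 46 mm across, 4 mm thick at the bottom (it starts standing flange down on the bench), above it a round hub 36 mm across, bore 25 mm right through. Best gripped on the hub across the collar's own y, with the fingertips above the flange
- screw (a point): head of the collar's black set screw, 22 mm from the axis on the collar's own -x side, 13 mm above its underside; same axes as the collar. 8 mm thick, sticks out 8 mm from the hub; its tip, 6 mm wide, reaches into the bore to 8 mm from the axis, so the collar goes down only with the screw over the spindle's flat; otherwise it stops with its underside about 50 mm above the carousel
- spacer_center (a point): centre of a loose plain aluminium tube, 36 mm across, 40 mm high, no flange and no screw; leave alone
- pills: loose white pill jar, 54 mm across, 85 mm high, origin at the centre of its underside; leave alone
- cup: loose green cup, 76 mm across, 100 mm high, origin at the centre of its underside; leave alone
- driver: loose screwdriver, 170 mm long, lying along its own x; leave alone

How it is judged:
By the outcome, as a careful person would: the job done as asked, in the order asked, and still so for the second after the job is handed in, while the arm keeps its last pose, push and grip.
It also fails if it takes over 58 s, if anything falls off the work surface, if the arm or the gripper's body presses on something with over 40 N, if the wrist force passes 120 N, or if a joint passes its speed limit or range.

## Robot

A 6-joint arm with a two-finger parallel gripper is mounted at the origin on the work surface. World frame = base frame: x ahead of the robot, y to its left, z up, the work surface at z = 0. Lengths are in mm, angles in rad, forces in N, time in s.
With the tool pointing down it reaches from about 275 to 1000 mm from the base axis. Payload 8.4 kg.
Tool frame: the origin (TCP) lies on the centre line of the jaws, within the pads' length; the fingertips stand r.tip_reach ahead of it and the grasp point (between the pads) lies 11 mm behind it (r.tip_reach is the distance from the TCP to the fingertips, in mm); z points along the fingers, y is the line along which they close (so a half turn about z gives the same grasp; the last joint's range is limited). The gripper opens to 85 mm and grips with 20 to 120 N. Pads are 22 mm wide; open, the fingers measure 114 mm over their backs; the gripper's body (76 mm by 85 mm) begins 54 mm behind the grasp point. The pads swing forward as they close: fully open they stand 13 mm farther back than shut.
Start: joints at [1.283, 0.353, 1.633, -0, 1.155, -0.002], TCP at [176.202, 599.651, 239.281] pointing down, gripper open.
Joint ranges: [-2.63, 2.63], [-0.92, 2.1], [0.06, 2.66], [-1.3, 4.44], [0, 2.69], [-3.02, 3.02]. Speed limits (rad/s): [2.22, 2.22, 2.79, 3.14, 3.14, 3.14].

## Interface

Orientations are given as [roll, pitch, yaw] about the fixed x, y, z axes, in that order (R = Rz(yaw) Ry(pitch) Rx(roll)).
In Python, from rig import r gives the robot as it stands.
- The arm moves only by the tool carry_out, never from a script. Its argument "targets" is a list of rows, each an object with "dp": the shift along the tool's x, y, z in mm, a list of three; "yaw": the turn about the tool's z in degrees. A call has 1 to 12 rows; each row is the pose to reach, as a shift and turn from the pose commanded when the call began, along the tool's axes at that moment; what a row does not reach only later rows make up. A row lasts 1/8 s, in which the tool goes at most 62.5 mm and 10.7 degrees, less where a joint would pass 70% of its speed; a pose out of reach is approached as far as the arm can. A call with a gripper value outside its range is refused whole. "fingers" is the opening, from -1 (shut) to 1 (fully open), so that 0 is half open, set as the call begins (left out, the last holds). The fingers move at their own pace and stop on an object; "grip_force" is the grip in N (left out, the last holds). Time passes only in rows, so rows that repeat a pose let the fingers close. It gives the time, the measured TCP pose, the force, the opening and the grip force at its end, in the units of the state.
- r.sense(): the state, without advancing time (a new reading comes with each control period).
- r.grab_frame(name): name is "scene" or "top" or "wrist"; returns the picture (420x560x3 uint8, red, green, blue); there is no depth.
- r.get_calibration(name): a dict with "fx", "fy", "cx", "cy" (pixels), "dist_coeffs" ([k1, k2, p1, p2, k3] as OpenCV has them; the pictures are not rectified), "rvec" (rotation vector, rad) and "tvec" (3), from world to camera coordinates, as OpenCV has them. Camera axes: x right, y down, z forward; pixel columns grow to the right and rows downward; lengths in mm; the calibration is good to about 2 mm. A picture is of the moment at which its call begins: read the wrist's pose just before it. get_calibration takes no time and is no camera call; for the wrist camera it gives the pose at the moment of the call.
- r.sign_off(): hands the job in; it is judged then, once.
The state is a dict: "clock": time; "qpos": joint angles; "qvel": joint speeds; "joint_efforts": joint torques, N m; "eef_pos": TCP position; "tcp_rot": TCP orientation; "contact_force": force on the tool from outside, world axes, zero at the start; "wrist_torque": the same for the moment, N m; "opening": opening from 0.0 (shut) to 1.0 (fully open); "grasp_force": force on a finger pad.
Only numpy, scipy, OpenCV 4.12 (cv2) and the standard library are available. Lean on these libraries where they do the work, as an engineer would, in place of code of your own. Each camera call takes 0.05 s, during which the arm holds its last target. There are 200 camera calls.

## Working session

There is one attempt and no reset: what is moved stays moved. The work goes in short steps, Python scripts to look and compute and a tool call to move; the robot and the scene stay as the last step left them, time stands still between calls to the robot, and variables do not carry over. Pictures are saved under pics/ and viewed, at most 10 in all, crops included, and the job is handed in when it is done.

Besides the shell and the picture viewer there is one more tool, called after "Request:" in YAML: its name, and indented under it one key for each argument. carry_out: Moves the arm, as the interface text tells. Its arguments: {"type":"object","properties":{"targets":{"type":"array","items":{"type":"object","properties":{"dp":{"type":"array","items":{"type":"number"}},"yaw":{"type":"number"}}}},"fingers":{"type":"number"},"grip_force":{"type":"number"}},"required":["targets"]}

```bash
mkdir -p pics; ls; cat > h.py <<'E'
import numpy as np, cv2
from rig import r
def cal(n):
    c=r.get_calibration(n); K=np.array([[c["fx"],0,c["cx"]],[0,c["fy"],c["cy"]],[0,0,1.]])
    return K,np.array(c["dist_coeffs"],float),np.array(c["rvec"],float).reshape(3),np.array(c["tvec"],float).reshape(3)
def ray(C,uv):
    K,d,rv,tv=C; R=cv2.Rodrigues(rv)[0]
    p=cv2.undistortPoints(np.array(uv,float).reshape(-1,1,2),K,d).reshape(-1,2)
    return -R.T@tv,np.c_[p,np.ones(len(p))]@R
def onz(C,uv,z):
    o,v=ray(C,uv); return (o+v*((z-o[2])/v[:,2])[:,None]).round(1)
def proj(C,P): return cv2.projectPoints(np.array(P,float).reshape(-1,1,3),C[2],C[3],C[0],C[1])[0].reshape(-1,2)
def grab(n,f=None):
    C=cal(n); im=np.asarray(r.grab_frame(n))
    if f: cv2.imwrite("pics/"+f,im[:,:,::-1])
    return im,C
E
python3 - <<'E'
from h import *
a,C=grab("top","top0.png"); b,D=grab("scene","sc0.png")
w,W=grab("wrist","w0.png")
s=r.sense(); print(s,r.tip_reach)
for c in(C,D,W): o,v=ray(c,[[280,210]]); print(o,v)
E
```

```text
pics
{'clock': 0.15, 'qpos': array([ 1.28263645e+00,  3.53470621e-01,  1.63396079e+00,  1.34317273e-05,
        1.15521010e+00, -2.37053070e-03]), 'qvel': array([-0.00179382, -0.00207907, -0.00166018, -0.00071236, -0.00055235,
       -0.00018934]), 'joint_efforts': array([-2.89073505e-04, -6.05631495e+01, -3.42337704e+01, -7.88792647e-06,
        6.16353995e-03,  3.39120902e-05]), 'eef_pos': array([176.07382273, 599.31405465, 238.74673066]), 'tcp_rot': array([-3.14054382e+00, -1.47690495e-05,  2.85579787e+00]), 'contact_force': array([0.30215698, 1.02535737, 0.08603471]), 'wrist_torque': array([-0.01849586, -0.00692392,  0.03306148]), 'grasp_force': 0.0, 'opening': 0.9997496771486092} 8.0
[ 500.19109735    1.70814093 1043.28376049] [[ 0.07391382 -0.01394964 -0.99728334]]
[1147.40575431 -475.92347938 1001.53928714] [[-0.48179669  0.42177279 -0.76813372]]
[ 98.80598687 622.46241905 373.07049171] [[ 0.31165617 -0.08107741 -0.94684592]]
```

View pics/top0.png

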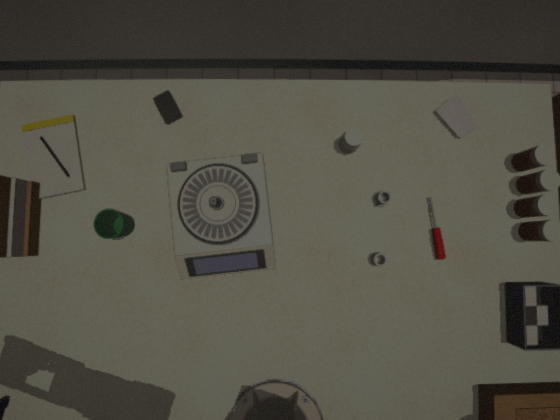

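View pics/sc0.png

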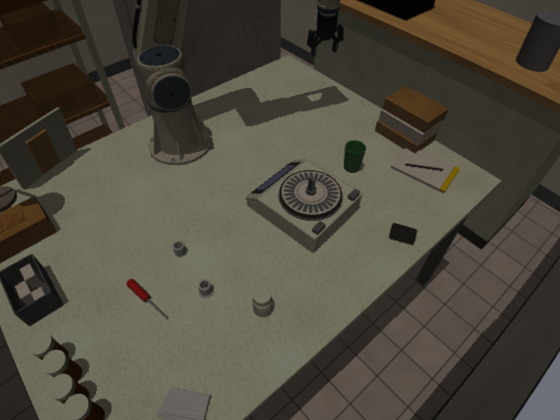

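The top view shows the dispenser with its carousel at (217,203) px and display towards the robot. The two collar candidates are at (382,198) and (378,259), the cup at (110,224), the jar at (350,140), and the driver at (436,230).

```bash
python3 - <<'E'
from h import *
a=cv2.imread("pics/top0.png"); b=cv2.imread("pics/sc0.png"); C=cal("top");D=cal("scene")
c=lambda im,x,y,s,k:cv2.resize(np.clip(im[y-s:y+s,x-s:x+s].astype(float)*1.6,0,255).astype(np.uint8),(k,k),interpolation=cv2.INTER_CUBIC)
t=np.hstack([c(a,217,203,22,260),c(a,382,198,16,260),c(a,378,259,16,260)])
u=np.hstack([c(b,311,187,25,260),c(b,205,288,16,260),c(b,179,248,16,260)])
cv2.imwrite("pics/crop0.png",np.vstack([t,u]))
# carousel ellipse (dark ring) and spindle
g=cv2.cvtColor(a,cv2.COLOR_BGR2GRAY)
m=(g<75).astype(np.uint8); m[:, :165]=0;m[:,275:]=0;m[:150]=0;m[246:]=0
for q in sorted(cv2.findContours(m,cv2.RETR_EXTERNAL,cv2.CHAIN_APPROX_NONE)[0],key=cv2.contourArea)[-4:]:
    if len(q)>5:
        e=cv2.fitEllipse(q); print(cv2.contourArea(q),e,onz(C,[e[0]],98))
print("col",onz(C,[[383,198],[378,259]],20), onz(D,[[205,288],[179,248]],20), "spin",onz(C,[[214,201]],160),onz(D,[[311,180]],160))
# display (bluish) 
h=cv2.cvtColor(a,cv2.COLOR_BGR2HSV); m=cv2.inRange(h,(100,50,30),(135,255,255)); m[:235]=0;m[280:]=0;m[:,:165]=0;m[:,280:]=0
q=max(cv2.findContours(m,cv2.RETR_EXTERNAL,cv2.CHAIN_APPROX_NONE)[0],key=cv2.contourArea); e=cv2.minAreaRect(q);print(e)
p=cv2.boxPoints(e);P=onz(C,p,70);print(P)
hb=[[178,167],[249,158]];P=onz(C,hb,115);d=P[1]-P[0];print("hinge dir",P,np.degrees(np.arctan2(d[1],d[0])))
E
```

```text
129.0 ((248.8380889892578, 158.2312469482422), (9.718015670776367, 18.658058166503906), 82.14590454101562) [[700.  67.  98.]]
129.5 ((178.20001220703125, 166.2255401611328), (9.597437858581543, 18.64288902282715), 82.6571044921875) [[679.1 243.8  98. ]]
5170.0 ((217.94850158691406, 203.7556610107422), (80.70172882080078, 81.59967041015625), 58.533084869384766) [[585.1 142.4  98. ]]
col [[ 609.6 -290.9   20. ]
 [ 446.  -274.3   20. ]] [[ 611.  -289.4   20. ]
 [ 443.7 -272.9   20. ]] spin [[585.9 142.4 160. ]] [[591.2 136.  160. ]]Traceback (most recent call last):
  File "<stdin>", line 16, in <module>
ValueError: max() iterable argument is empty
```

View pics/crop0.png

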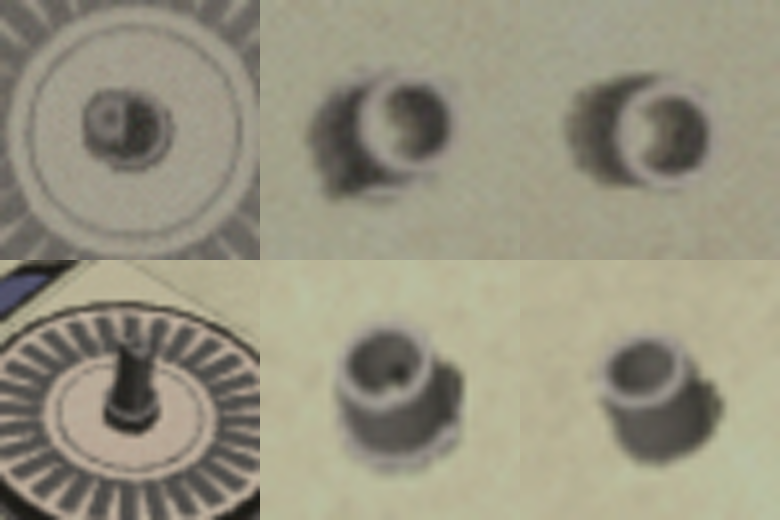

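Request:
carry_out:
  targets:
    - {"dp":[-521,-323,-20],"yaw":0}
    - {"dp":[-521,-323,-20],"yaw":0}
    - {"dp":[-521,-323,-20],"yaw":0}
    - {"dp":[-521,-323,-20],"yaw":0}
    - {"dp":[-521,-323,-20],"yaw":0}
    - {"dp":[-521,-323,-20],"yaw":0}
    - {"dp":[-521,-323,-20],"yaw":0}
    - {"dp":[-521,-323,-20],"yaw":0}
    - {"dp":[-521,-323,-20],"yaw":0}
    - {"dp":[-521,-323,-20],"yaw":0}
    - {"dp":[-521,-323,-20],"yaw":0}
    - {"dp":[-521,-323,-20],"yaw":0}

```text
clock: 1.65
eef_pos: [584.4, 142.9, 258.8]
tcp_rot: [-3.141, -0.001, 2.855]
contact_force: [-0.9, -0.2, -0.4]
opening: 0.998
grasp_force: 0.0
```

```bash
python3 - <<'E'
from h import *
s=r.sense(); print(s["clock"],s["eef_pos"],s["tcp_rot"],s["qpos"].round(2))
w,W=grab("wrist","w1.png"); print(proj(W,[[585,142,160],[585,142,98]]))
E
```

```text
1.65 [584.43857689 142.92041954 258.8087835 ] [-3.14133728e+00 -1.20288376e-03  2.85504842e+00] [ 0.24  0.3   1.66  0.    1.18 -1.05]
[[274.91117759 212.91845003]
 [275.17032507 190.97158811]]
```

View pics/w1.png

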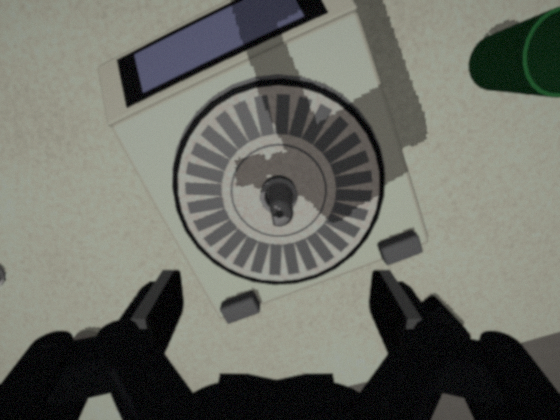

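The spindle's top is near (280,214), the hinge blocks at (240,306) and (401,246), and the display's lower edge runs from (127,105) to (328,10). The cup is at right and clear.

```bash
python3 - <<'E'
from h import *
W=cal("wrist"); im=cv2.imread("pics/w1.png")
P=onz(W,[[240,306],[401,246]],112);d=P[1]-P[0];print(P,np.degrees(np.arctan2(d[1],d[0])))
h=cv2.cvtColor(im,cv2.COLOR_BGR2HSV); m=cv2.inRange(h,(110,50,60),(130,255,255)); m[120:]=0
q=max(cv2.findContours(m,cv2.RETR_EXTERNAL,cv2.CHAIN_APPROX_NONE)[0],key=cv2.contourArea); e=cv2.minAreaRect(q)
P=onz(W,cv2.boxPoints(e),70); print(P)
for i in range(4): d=P[i]-P[i-1]; print(np.hypot(*d[:2]).round(),np.degrees(np.arctan2(d[1],d[0])).round(1))
# edges: side lines of the casing in image (113,125)-(220,312), (357,10)-(428,240) at z~95
for a in ([[113,125],[222,318]],[[357,10],[428,240]]):
    P=onz(W,a,90);d=P[0]-P[1];print("side",np.degrees(np.arctan2(d[1],d[0])))
# ring ellipse
g=cv2.cvtColor(im,cv2.COLOR_BGR2GRAY)
c=im[165:235,235:330].astype(float)*2
cv2.imwrite("pics/c1.png",cv2.resize(np.clip(c,0,255).astype(np.uint8),(760,560),interpolation=cv2.INTER_CUBIC))
E
```

```text
[[686.   75.7 112. ]
 [666.3 242.5 112. ]] 96.73574446281455
[[429.3  44.6  70. ]
 [412.7 203.1  70. ]
 [445.4 210.   70. ]
 [464.7  47.8  70. ]]
36.0 -174.8
159.0 96.0
33.0 11.9
163.0 -83.2
side -173.1864390816447
side -173.51059350056676
```

View pics/c1.png

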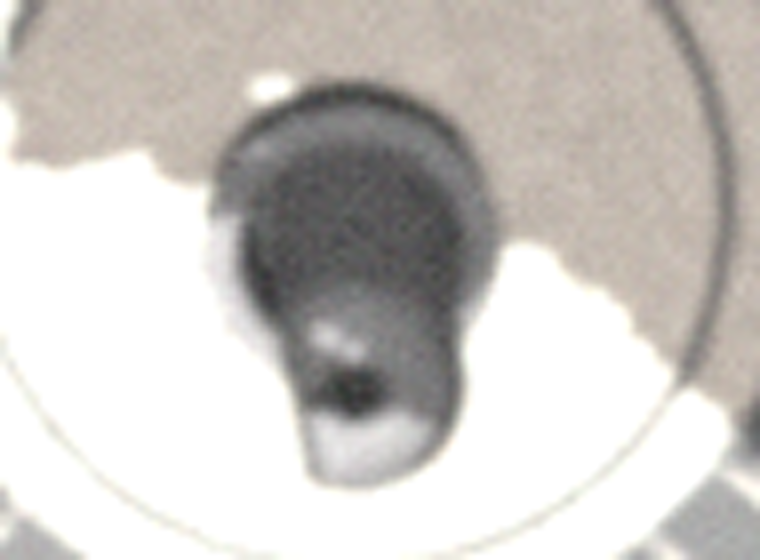

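```bash
python3 - <<'E'
from h import *
W=cal("wrist"); f=lambda L:[[235+x/8,165+y/8] for x,y in L]
P=onz(W,f([[293,360],[312,475],[460,400],[375,345],[375,485]]),158);print(P); d=P[1]-P[0];print("edge",np.degrees(np.arctan2(d[1],d[0])))
P=onz(W,f([[370,392],[305,382]]),160);d=P[1]-P[0];print(P,"scribe",np.degrees(np.arctan2(d[1],d[0])))
print(proj(W,[[585,142,160]]))
E
```

```text
[[582.5 140.6 158. ]
 [594.2 139.  158. ]
 [590.9 154.6 158. ]
 [583.3 148.4 158. ]
 [596.9 144.5 158. ]]
edge -7.787017954632393
[[587.  146.8 160. ]
 [584.3 141.3 160. ]] scribe -116.14684123558128
[[274.34257446 213.32963284]]
```

Request:
carry_out:
  targets:
    - {"dp":[-3.5,2.5,50],"yaw":0}
    - {"dp":[-3.5,2.5,95],"yaw":0}
    - {"dp":[-3.5,2.5,127],"yaw":0}
    - {"dp":[-3.5,2.5,127],"yaw":0}

```text
clock: 2.2
eef_pos: [586.5, 145.1, 130.1]
tcp_rot: [-3.139, -0.005, 2.858]
contact_force: [-0.1, -0.5, 0.5]
opening: 1.0
grasp_force: 0.0
```

Request:
carry_out:
  targets:
    - {"dp":[0,0,0],"yaw":0}
    - {"dp":[0,0,0],"yaw":0}
    - {"dp":[0,0,0],"yaw":0}
    - {"dp":[0,0,0],"yaw":0}
    - {"dp":[0,0,0],"yaw":0}
    - {"dp":[0,0,0],"yaw":0}
  fingers: -1
  grip_force: 30

```text
clock: 2.95
eef_pos: [589.9, 145.5, 133.4]
tcp_rot: [3.139, 0.001, 2.855]
contact_force: [0.4, 6.1, 3.8]
opening: 0.201
grasp_force: 28.9
```

```bash
python3 - <<'E'
from h import *
s=r.sense(); print(s)
w,W=grab("wrist"); 
c=np.clip(w[200:400,170:390,::-1]*1.8,0,255).astype(np.uint8); cv2.imwrite("pics/w2.png",cv2.resize(c,None,fx=2.5,fy=2.5,interpolation=cv2.INTER_CUBIC))
E
```

```text
{'clock': 2.95, 'qpos': array([ 0.23847159,  0.44157479,  1.76213801,  0.00197194,  0.93529393,
       -1.04724921]), 'qvel': array([ 0.00095914,  0.0008095 ,  0.00128463,  0.00038514, -0.00100226,
       -0.00126251]), 'joint_efforts': array([-3.64539385e+00, -5.92574179e+01, -2.69518501e+01, -1.48711234e+00,
        3.49567020e-01,  2.19352869e-02]), 'eef_pos': array([589.93051096, 145.50086454, 133.36249193]), 'tcp_rot': array([3.13892326e+00, 1.44380758e-03, 2.85534674e+00]), 'contact_force': array([0.3639008 , 6.0882062 , 3.79296768]), 'wrist_torque': array([0.88502258, 0.03875645, 0.03972543]), 'grasp_force': 28.882777101371175, 'opening': 0.20052973316526596}
```

View pics/w2.png

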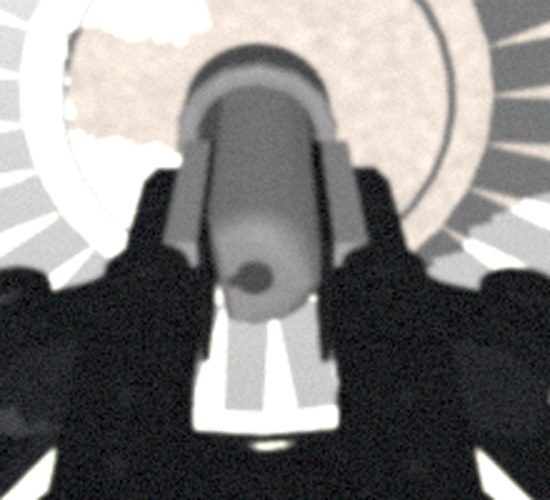

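The flat is square against the left pad (opening is 17 mm), and the scribe points left at (245,280) in the crop. The flat is therefore 67° from the display, so I turn by 67°.

Request:
carry_out:
  targets:
    - {"dp":[-0.3,0,0],"yaw":7}
    - {"dp":[-0.7,-0.1,0],"yaw":15}
    - {"dp":[-1.0,-0.2,0],"yaw":23}
    - {"dp":[-1.3,-0.4,0],"yaw":31}
    - {"dp":[-1.6,-0.6,0],"yaw":39}
    - {"dp":[-1.8,-0.8,0],"yaw":47}
    - {"dp":[-2.05,-1.1,0],"yaw":55}
    - {"dp":[-2.2,-1.35,0],"yaw":62}
    - {"dp":[-2.3,-1.5,0],"yaw":67}
    - {"dp":[-2.3,-1.5,0],"yaw":67}
    - {"dp":[-2.3,-1.5,0],"yaw":67}

```text
clock: 4.38
eef_pos: [588.9, 141.9, 133.3]
tcp_rot: [-3.138, 0.0, 1.686]
contact_force: [-11.2, -1.3, 14.0]
opening: 0.201
grasp_force: 27.6
```

```bash
python3 - <<'E'
from h import *
s=r.sense(); print(s)
w,W=grab("wrist"); 
b=[[240,306],[401,246]]
cv2.imwrite("pics/w3.png",np.clip(w[:,:,::-1]*1.7,0,255).astype(np.uint8))
E
```

```text
{'clock': 4.375, 'qpos': array([2.33755441e-01, 4.42046256e-01, 1.76160768e+00, 5.28776062e-04,
       9.41615741e-01, 1.18073527e-01]), 'qvel': array([ 0.00028416, -0.00054786,  0.00150079, -0.00081452, -0.00014225,
       -0.00062324]), 'joint_efforts': array([ -1.03989679, -54.63237047, -31.33111238,  -0.41384733,
        -3.54326896,   0.06320912]), 'eef_pos': array([588.91554682, 141.91464391, 133.27014817]), 'tcp_rot': array([-3.13789094e+00,  9.75278762e-06,  1.68616630e+00]), 'contact_force': array([-11.17240407,  -1.25271897,  14.03139657]), 'wrist_torque': array([-0.11836257,  1.56732364, -0.00166632]), 'grasp_force': 27.610313433688134, 'opening': 0.2010989632763508}
```

View pics/w3.png

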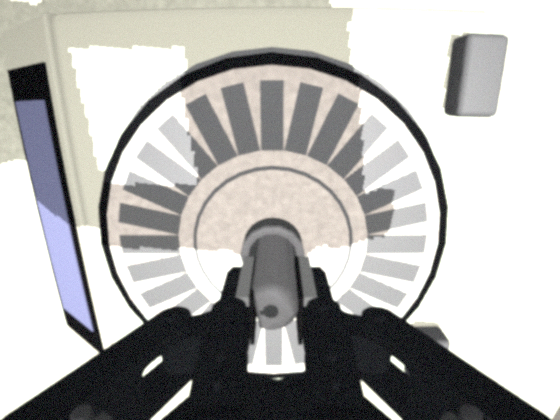

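Request:
carry_out:
  targets:
    - {"dp":[0,-2.5,0],"yaw":0}
    - {"dp":[0,-2.5,0],"yaw":0}
    - {"dp":[0,-2.5,0],"yaw":0}

```text
clock: 4.8
eef_pos: [588.8, 141.9, 133.3]
tcp_rot: [3.141, -0.0, 1.686]
contact_force: [-2.5, -0.9, 7.7]
opening: 0.203
grasp_force: 28.4
```

Request:
carry_out:
  targets:
    - {"dp":[0,0,0],"yaw":0}
    - {"dp":[0,0,0],"yaw":0}
    - {"dp":[0,0,0],"yaw":0}
    - {"dp":[0,0,0],"yaw":0}
    - {"dp":[0,0,-40],"yaw":0}
    - {"dp":[0,0,-90],"yaw":0}
    - {"dp":[0,0,-127],"yaw":0}
    - {"dp":[0,0,-127],"yaw":0}
    - {"dp":[0,0,-127],"yaw":0}
  fingers: 1

```text
clock: 5.92
eef_pos: [587.9, 141.8, 258.5]
tcp_rot: [-3.141, 0.0, 1.686]
contact_force: [-0.1, -1.0, -0.4]
opening: 1.0
grasp_force: 0.0
```

```bash
python3 - <<'E'
from h import *
s=r.sense(); print(s["eef_pos"],s["tcp_rot"],s["contact_force"])
w,W=grab("wrist","w4.png"); p=proj(W,[[586,143,160],[586,143,98]]);print(p)
x,y=p[0].astype(int); x0,y0=x-45,y-50
c=w[y0:y0+70,x0:x0+90,::-1].astype(float)*2;print(x0,y0)
cv2.imwrite("pics/c4.png",cv2.resize(np.clip(c,0,255).astype(np.uint8),None,fx=8,fy=8,interpolation=cv2.INTER_CUBIC))
E
```

```text
[587.89510238 141.8020003  258.54460301] [-3.14070889e+00  1.21182691e-04  1.68642410e+00] [-0.1318429  -0.99061266 -0.40899505]
[[273.5646726  210.2563641 ]
 [274.1725647  188.57485651]]
228 160
```

View pics/c4.png

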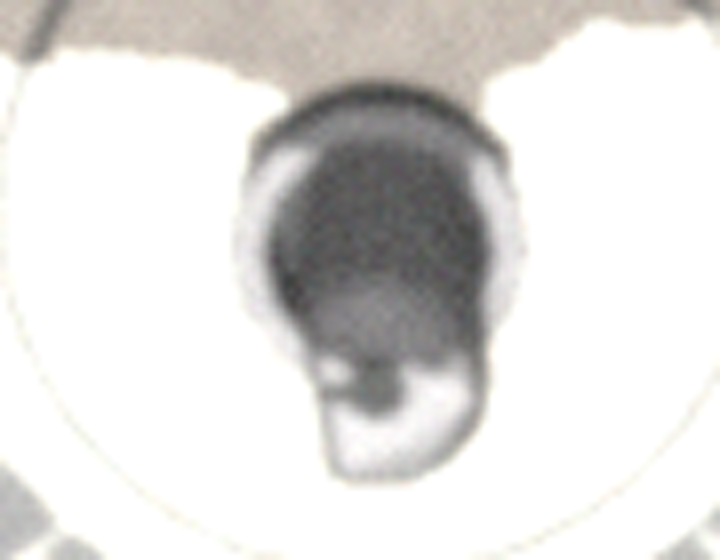

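The flat now faces left (display side), with the scribe running left from the dimple at (378,387) in the crop. Next is the collar.

Request:
carry_out:
  targets:
    - {"dp":[-431,-28,0],"yaw":0}
    - {"dp":[-431,-28,0],"yaw":0}
    - {"dp":[-431,-28,0],"yaw":0}
    - {"dp":[-431,-28,0],"yaw":0}
    - {"dp":[-431,-28,10],"yaw":0}
    - {"dp":[-431,-28,20],"yaw":0}
    - {"dp":[-431,-28,30],"yaw":0}
    - {"dp":[-431,-28,40],"yaw":0}
    - {"dp":[-431,-28,40],"yaw":0}
    - {"dp":[-431,-28,40],"yaw":0}

```text
clock: 7.22
eef_pos: [610.4, -288.1, 219.2]
tcp_rot: [-3.141, -0.001, 1.688]
contact_force: [0.8, 0.1, 0.4]
opening: 1.0
grasp_force: 0.0
```

```bash
cp pics/w4.png /tmp/; python3 - <<'E'
from h import *
s=r.sense(); print(s["clock"],s["eef_pos"],s["tcp_rot"],s["qpos"].round(2))
w,W=grab("wrist","w5.png"); p=proj(W,[[610,-290,40],[610,-290,0]]);print(p)
x,y=p[0].astype(int); x0,y0=x-60,y-55
c=w[y0:y0+90,x0:x0+120,::-1].astype(float)*1.8;print(x0,y0)
cv2.imwrite("pics/c5.png",cv2.resize(np.clip(c,0,255).astype(np.uint8),None,fx=6,fy=6,interpolation=cv2.INTER_CUBIC))
E
```

```text
7.225 [ 610.39229318 -288.09090416  219.19829611] [-3.14121210e+00 -5.43582767e-04  1.68769193e+00] [-0.44  0.45  1.54  0.    1.16 -0.56]
[[275.38042001 186.95924753]
 [275.50288943 177.63961554]]
215 131
```

View pics/c5.png

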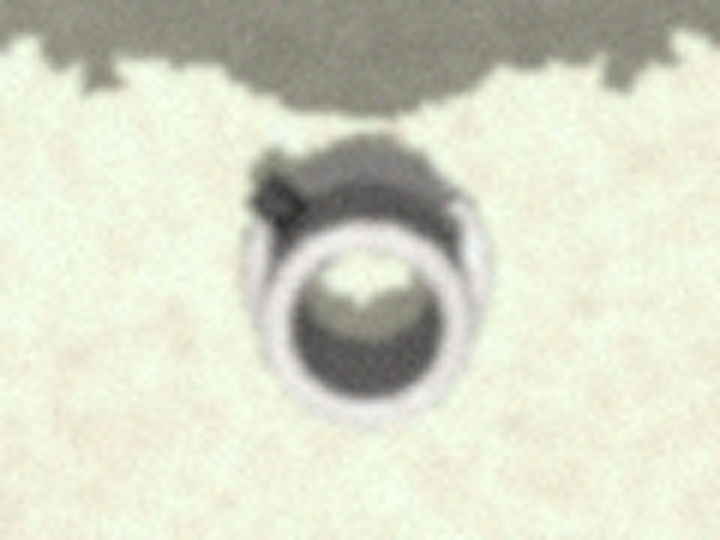

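The rim centre is at crop (367,324), and the black screw head at crop (278,195).

```bash
python3 - <<'E'
from h import *
W=cal("wrist"); f=lambda x,y:[215+x/6,131+y/6]
g=cv2.cvtColor(cv2.imread("pics/w5.png"),cv2.COLOR_BGR2HSV)
P=onz(W,[f(367,324)],40)[0]
m=(g[...,2]<28).astype(np.uint8); m[:131]=0;m[175:]=0;m[:,:240]=0;m[:,280:]=0
ys,xs=np.nonzero(m);print(len(xs),xs.mean(),ys.mean(),(xs.mean()-215)*6,(ys.mean()-131)*6)
for q in ([f(278,195)],[[xs.mean(),ys.mean()]]):
    S=onz(W,q,14)[0];d=S-P;print(P,S,np.hypot(*d[:2]),np.degrees(np.arctan2(d[1],d[0])))
# spindle from picture w4: camera pose there = current pose shifted by TCP motion (orientation equal)
R=cv2.Rodrigues(W[2])[0]; sh=np.array([587.9-610.4,141.8+288.1,258.5-219.2])
V=(W[0],W[1],W[2],W[3]-R@sh)
P=onz(V,[[228+378/8,160+387/8],[228+325/8,160+390/8]],160);d=P[1]-P[0];print("dimple",P,np.degrees(np.arctan2(d[1],d[0])))
Q=onz(V,[[228+238/8,160+225/8],[228+522/8,160+225/8]],114);print("washer",Q,Q.mean(0))
Q=onz(V,[[228+326/8,160+420/8],[228+485/8,160+390/8],[228+375/8,160+480/8]],158);print("D",Q)
E
```

```text
0 nan nan nan nan
[ 610.9 -288.2   40. ] [ 593.6 -273.7   14. ] 22.57299271253146 140.03193422282914
[ 610.9 -288.2   40. ] [nan nan nan] nan nan
dimple [[587.5 144.5 160. ]
 [582.6 143.6 160. ]] -169.59228868750984
washer [[571.7 146.  114. ]
 [602.6 149.6 114. ]] [587.15 147.8  114.  ]
D [[583.  140.  158. ]
 [597.6 144.7 158. ]
 [588.3 134.5 158. ]]<stdin>:6: RuntimeWarning: Mean of empty slice.
  ret = ret.dtype.type(ret / rcount)
<stdin>:7: RuntimeWarning: Mean of empty slice.
```

Request:
carry_out:
  targets:
    - {"dp":[0,0.5,30],"yaw":-10}
    - {"dp":[0,0.5,65],"yaw":-20}
    - {"dp":[0,0.5,100],"yaw":-30}
    - {"dp":[0,0.5,125],"yaw":-40}
    - {"dp":[0,0.5,145],"yaw":-43.3}
    - {"dp":[0,0.5,165],"yaw":-43.3}
    - {"dp":[0,0.5,185],"yaw":-43.3}
    - {"dp":[0,0.5,205],"yaw":-43.3}
    - {"dp":[0,0.5,205],"yaw":-43.3}
    - {"dp":[0,0.5,205],"yaw":-43.3}

```text
clock: 8.52
eef_pos: [611.1, -289.6, 14.6]
tcp_rot: [3.141, 0.0, 2.442]
contact_force: [-0.5, 0.3, -0.3]
opening: 0.999
grasp_force: 0.0
```

Request:
carry_out:
  targets:
    - {"dp":[0,0,0],"yaw":0}
    - {"dp":[0,0,0],"yaw":0}
    - {"dp":[0,0,0],"yaw":0}
    - {"dp":[0,0,0],"yaw":0}
    - {"dp":[0,0,0],"yaw":0}
    - {"dp":[0,0,0],"yaw":0}
  fingers: -1
  grip_force: 40

```text
clock: 9.28
eef_pos: [611.1, -289.6, 14.9]
tcp_rot: [3.141, 0.001, 2.442]
contact_force: [-1.3, 0.2, 5.7]
opening: 0.398
grasp_force: 40.4
```

```bash
python3 - <<'E'
from h import *
s=r.sense(); print(s["clock"],s["eef_pos"],s["tcp_rot"],s["qpos"].round(2),s["opening"]*85)
w,W=grab("wrist","w6.png"); 
cv2.imwrite("pics/w6c.png",np.clip(w[:,:,::-1]*1.7,0,255).astype(np.uint8))
E
```

```text
9.275 [ 611.13458212 -289.58774542   14.94241756] [3.14142316e+00 8.54543815e-04 2.44213991e+00] [-0.44  0.69  1.65 -0.    0.81 -1.32] 33.79294278716513
```

View pics/w6c.png

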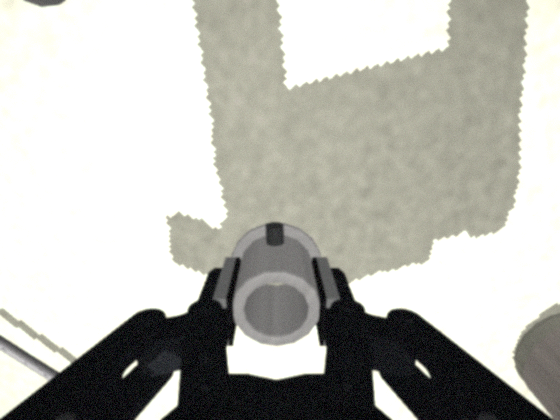

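The collar is gripped: the rim centre is at about (276.5,307) and the screw head at (275,233), in line with the tool's x.

```bash
python3 - <<'E'
from h import *
W=cal("wrist"); im=cv2.imread("pics/w6c.png"); g=cv2.cvtColor(im,cv2.COLOR_BGR2GRAY)
# inner bore: darker than rim; outer rim bright band
m=((g>140)&(g<185)).astype(np.uint8)
for row in (300,307,315): print(row,g[row,228:328:2].tolist())
print(g[262:352:2,276].tolist())
s=r.sense(); t=s["eef_pos"]; y=s["tcp_rot"][2]; X=np.array([np.cos(y),np.sin(y)]);Y=np.array([np.sin(y),-np.cos(y)])
P=onz(W,[[276.5,307]],40)[0];S=onz(W,[[275,233]],13)[0];d=(P-t)[:2];e=(S-P)[:2]
print(P,d@X,d@Y,S,e@X,e@Y,np.degrees(np.arctan2(e[1],e[0])))
E
```

```text
300 [13, 24, 58, 138, 160, 164, 160, 157, 159, 124, 101, 105, 117, 115, 112, 111, 112, 117, 116, 117, 115, 113, 114, 118, 119, 126, 114, 115, 112, 121, 113, 116, 106, 108, 115, 109, 108, 107, 102, 140, 166, 166, 163, 162, 157, 129, 42, 18, 8, 79]
307 [29, 35, 71, 150, 167, 168, 166, 156, 126, 102, 107, 109, 108, 111, 110, 113, 114, 112, 120, 113, 116, 112, 118, 119, 121, 124, 116, 118, 116, 119, 110, 110, 116, 112, 112, 112, 102, 107, 102, 100, 130, 158, 160, 157, 163, 143, 52, 18, 37, 76]
315 [11, 28, 58, 143, 158, 161, 161, 158, 144, 119, 103, 113, 112, 111, 113, 115, 118, 122, 112, 117, 113, 112, 118, 119, 118, 121, 120, 117, 108, 113, 118, 117, 107, 113, 116, 110, 108, 105, 103, 114, 150, 159, 156, 159, 158, 136, 35, 15, 39, 21]
[117, 121, 122, 120, 127, 153, 175, 164, 157, 153, 161, 165, 132, 121, 121, 121, 126, 119, 126, 119, 125, 121, 124, 121, 121, 120, 126, 124, 124, 125, 123, 123, 121, 116, 120, 121, 128, 142, 171, 163, 162, 168, 250, 255, 255]
[ 608.7 -287.    40. ] 3.5399027361388944 0.44276298234138994 [ 593.  -274.6   13. ] 19.99666556467487 -0.619165805376106 141.6980061699915
```

Request:
carry_out:
  targets:
    - {"dp":[0,0,-10],"yaw":0}
    - {"dp":[0,0,-40],"yaw":0}
    - {"dp":[0,0,-100],"yaw":0}
    - {"dp":[0,0,-160],"yaw":0}
    - {"dp":[0,0,-190],"yaw":0}
    - {"dp":[0,0,-190],"yaw":0}

```text
clock: 10.07
eef_pos: [612.1, -290.0, 207.6]
tcp_rot: [3.14, 0.005, 2.442]
contact_force: [-0.2, 0.7, -1.5]
opening: 0.401
grasp_force: 40.2
```

Request:
carry_out:
  targets:
    - {"dp":[15,20,0],"yaw":-4}
    - {"dp":[43,60,0],"yaw":-9}
    - {"dp":[75,105,0],"yaw":-15}
    - {"dp":[110,153,0],"yaw":-21}
    - {"dp":[145,202,0],"yaw":-27}
    - {"dp":[180,251,0],"yaw":-33}
    - {"dp":[213,297,0],"yaw":-39}
    - {"dp":[238,332,0],"yaw":-44}
    - {"dp":[253,353,0],"yaw":-46.7}
    - {"dp":[258,360,10],"yaw":-46.7}
    - {"dp":[258,360,35],"yaw":-46.7}
    - {"dp":[258,360,35],"yaw":-46.7}

```text
clock: 11.58
eef_pos: [642.5, 151.4, 165.7]
tcp_rot: [-3.141, -0.006, -3.026]
contact_force: [-0.0, 0.1, -0.4]
opening: 0.401
grasp_force: 40.1
```

Request:
carry_out:
  targets:
    - {"dp":[0,0,0],"yaw":0}
    - {"dp":[0,0,0],"yaw":0}

```text
clock: 11.82
eef_pos: [645.6, 151.9, 170.0]
tcp_rot: [3.142, 0.001, -3.027]
contact_force: [0.5, -1.0, -0.5]
opening: 0.401
grasp_force: 40.1
```

```bash
python3 - <<'E'
from h import *
s=r.sense(); print(s["clock"],s["eef_pos"],s["tcp_rot"],s["qpos"].round(2),s["contact_force"])
w,W=grab("wrist","w7.png"); p=proj(W,[[587,144.3,160],[587,144.3,114]]);print(p)
c=np.clip(w[:,:,::-1]*1.7,0,255).astype(np.uint8)
x,y=p[0].astype(int); x0,y0=x-45,y-45
z=np.clip(w[y0:y0+90,x0:x0+90,::-1]*1.7,0,255).astype(np.uint8); print(x0,y0)
z2=c[210:360,200:350]
cv2.imwrite("pics/c7.png",np.hstack([cv2.resize(z,(450,450),interpolation=cv2.INTER_CUBIC),cv2.resize(z2,(350,350)).copy() if 0 else cv2.copyMakeBorder(cv2.resize(z2,(350,350)),0,100,0,0,cv2.BORDER_CONSTANT)]))
E
```

```text
11.825 [645.55134137 151.85688005 170.02422324] [ 3.14150602e+00  1.04084846e-03 -3.02657602e+00] [ 0.23  0.48  1.61 -0.    1.06 -1.46] [ 0.50350249 -1.04798544 -0.49023158]
[[273.96937117 150.50724584]
 [274.42806696 138.41070375]]
228 105
```

View pics/c7.png

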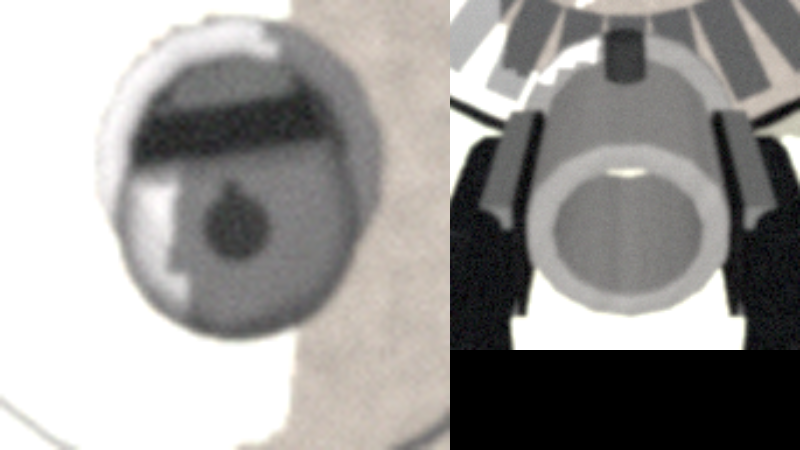

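The spindle top's dimple is at (237,225) in the crop. The flat's dark band runs from (140,145) to (330,115) and the scribe leans slightly left, so the flat is not quite square to the tool. I'll compute the angles.

```bash
python3 - <<'E'
from h import *
W=cal("wrist"); f=lambda x,y:[228+x/5,105+y/5]; g=lambda x,y:[200+(x-450)*150/350,210+y*150/350]
im=cv2.imread("pics/w7.png"); gr=cv2.GaussianBlur(cv2.cvtColor(im,cv2.COLOR_BGR2GRAY),(0,0),.7)
# lower edge of the dark band per column: strongest dark->light step
pts=[]
for x in range(258,292):
    c=gr[122:142,x].astype(float); d=np.diff(c); i=int(np.argmax(d)); pts.append((x+0.,122.5+i, d[i]))
pts=np.array(pts); print(pts[:, 1:].round(1).tolist())
up=[]
for x in range(258,292):
    c=gr[116:134,x].astype(float); i=int(np.argmin(np.diff(c))); up.append(116.5+i)
print(up)
ok=pts[6:-6]; k=np.polyfit(ok[:,0],ok[:,1],1); a=[[260,np.polyval(k,260)],[290,np.polyval(k,290)]]
for z in(157,160): P=onz(W,a,z);d=P[1]-P[0];print("edge",np.degrees(np.arctan2(d[1],d[0])),P.tolist())
P=onz(W,[f(237,227),f(230,183)],160);d=P[1]-P[0];print("dimple",P,"scribe",np.degrees(np.arctan2(d[1],d[0])))
t=r.sense()["eef_pos"]
rim=onz(W,[g(628,229),g(628,239)],t[2]+25);S=onz(W,[g(625,52)],t[2]-2)[0];e=S-rim[0]
print("rim",rim,"screw",S,np.degrees(np.arctan2(e[1],e[0])),np.hypot(*e[:2]))
# dispenser direction from visible casing: hinge blocks etc. in the top view
T=cal("top"); Q=onz(T,[[248.84,158.23],[178.2,166.23]],114); d=Q[1]-Q[0]; print("disp yaw",np.degrees(np.arctan2(d[1],d[0]))-90)
E
```

```text
[[140.5, 17.0], [140.5, 16.0], [137.5, 16.0], [137.5, 16.0], [136.5, 15.0], [136.5, 14.0], [136.5, 13.0], [136.5, 11.0], [135.5, 10.0], [136.5, 11.0], [135.5, 11.0], [136.5, 12.0], [135.5, 11.0], [135.5, 12.0], [135.5, 11.0], [135.5, 11.0], [135.5, 10.0], [135.5, 10.0], [135.5, 11.0], [135.5, 11.0], [135.5, 11.0], [134.5, 11.0], [133.5, 9.0], [134.5, 9.0], [133.5, 9.0], [133.5, 10.0], [133.5, 11.0], [133.5, 11.0], [132.5, 11.0], [133.5, 10.0], [132.5, 10.0], [132.5, 12.0], [132.5, 11.0], [132.5, 11.0]]
[122.5, 122.5, 121.5, 120.5, 119.5, 118.5, 117.5, 117.5, 117.5, 116.5, 116.5, 116.5, 116.5, 116.5, 116.5, 116.5, 125.5, 125.5, 124.5, 124.5, 116.5, 116.5, 116.5, 116.5, 116.5, 124.5, 123.5, 123.5, 123.5, 119.5, 119.5, 120.5, 122.5, 122.5]
edge 104.34933204294694 [[582.3, 137.6, 157.0], [579.0, 150.5, 157.0]]
edge 104.56576424655638 [[582.0, 137.7, 160.0], [578.7, 150.4, 160.0]]
dimple [[586.9 145.  160. ]
 [583.2 143.9 160. ]] scribe -163.44292862436316
rim [[642.8 151.7 195.1]
 [644.8 152.  195.1]] screw [622.1 148.8 168.1] -172.02496027000717 20.90215299915291
disp yaw 6.723217865685726
```

The flat is still about 8° off: the pads didn't self-align it on the first pinch. I'll set the collar on clear bench, re-pinch the spindle squarely and correct it, then fetch the collar again.

Request:
carry_out:
  targets:
    - {"dp":[8,-25,0],"yaw":0}
    - {"dp":[22,-75,0],"yaw":0}
    - {"dp":[40,-130,0],"yaw":0}
    - {"dp":[57,-185,0],"yaw":0}
    - {"dp":[70,-230,0],"yaw":0}
    - {"dp":[74,-245,30],"yaw":0}
    - {"dp":[74,-245,80],"yaw":0}
    - {"dp":[74,-245,120],"yaw":0}
    - {"dp":[74,-245,142],"yaw":0}
    - {"dp":[74,-245,152],"yaw":0}
    - {"dp":[74,-245,154],"yaw":0}
    - {"dp":[74,-245,154],"yaw":0}

```text
clock: 13.38
eef_pos: [600.5, -100.1, 16.3]
tcp_rot: [-3.141, 0.001, -3.026]
contact_force: [0.3, -0.7, -1.9]
opening: 0.398
grasp_force: 40.2
```

Request:
carry_out:
  targets:
    - {"dp":[0,0,0],"yaw":0}
    - {"dp":[0,0,0],"yaw":0}

```text
clock: 13.62
eef_pos: [600.3, -99.7, 16.0]
tcp_rot: [-3.141, 0.001, -3.026]
contact_force: [0.1, -0.2, -1.7]
opening: 0.398
grasp_force: 40.2
```

Request:
carry_out:
  targets:
    - {"dp":[0,0,1],"yaw":0}
    - {"dp":[0,0,1],"yaw":0}
    - {"dp":[0,0,1],"yaw":0}
    - {"dp":[0,0,1],"yaw":0}
    - {"dp":[0,0,-20],"yaw":0}
    - {"dp":[0,0,-70],"yaw":0}
    - {"dp":[0,0,-130],"yaw":0}
    - {"dp":[0,0,-190],"yaw":0}
    - {"dp":[0,0,-224],"yaw":0}
    - {"dp":[0,0,-224],"yaw":0}
  fingers: 1

```text
clock: 14.88
eef_pos: [601.6, -100.0, 244.3]
tcp_rot: [-3.14, 0.007, -3.026]
contact_force: [0.7, -0.7, -0.2]
opening: 0.998
grasp_force: 0.0
```

Request:
carry_out:
  targets:
    - {"dp":[-2,30,0],"yaw":10}
    - {"dp":[-4,60,0],"yaw":20}
    - {"dp":[-6,90,0],"yaw":30}
    - {"dp":[-8,120,0],"yaw":40}
    - {"dp":[-10,150,0],"yaw":50}
    - {"dp":[-12,180,0],"yaw":60}
    - {"dp":[-15,210,0],"yaw":70}
    - {"dp":[-17,235,0],"yaw":78}
    - {"dp":[-17,245,0],"yaw":82}
    - {"dp":[-17,245,0],"yaw":82}
    - {"dp":[-17,245,0],"yaw":82}

```text
clock: 16.25
eef_pos: [588.2, 145.1, 239.1]
tcp_rot: [-3.141, 0.0, 1.828]
contact_force: [0.2, -0.8, -0.7]
opening: 0.998
grasp_force: 0.0
```

```bash
cat >> h.py <<'E'
def flat(W,im,ax=(586.8,144.8),half=7):
    """angle of the flat's upper edge (z 157): dark->light step in columns across the band"""
    g=cv2.GaussianBlur(cv2.cvtColor(im,cv2.COLOR_RGB2GRAY),(0,0),.7).astype(float)
    return g
E
python3 - <<'E'
from h import *
s=r.sense(); print(s["clock"],s["eef_pos"],s["tcp_rot"],s["contact_force"],s["qpos"].round(2))
w,W=grab("wrist","w8.png"); g=cv2.GaussianBlur(cv2.cvtColor(w,cv2.COLOR_RGB2GRAY),(0,0),.6)
p=proj(W,[[586.8,144.8,160]])[0];print(p); x,y=p.astype(int)
for row in range(y-12,y+16,2): print(row,g[row,x-20:x+22].tolist())
print(x-20)
E
```

```text
16.25 [588.20287483 145.12170455 239.08211652] [-3.14093008e+00  1.78021457e-04  1.82755869e+00] [ 0.23384871 -0.76606014 -0.72831945] [ 0.24  0.32  1.68 -0.    1.14 -0.02]
[273.71192507 221.17349605]
209 [167, 164, 156, 143, 130, 122, 118, 111, 94, 72, 53, 42, 45, 51, 58, 62, 64, 65, 67, 69, 72, 71, 69, 66, 66, 64, 61, 58, 55, 54, 53, 47, 45, 50, 68, 91, 107, 115, 124, 142, 159, 166]
211 [168, 168, 164, 157, 146, 135, 127, 124, 118, 104, 85, 64, 54, 55, 62, 65, 69, 70, 72, 74, 75, 74, 73, 73, 72, 69, 66, 64, 61, 58, 56, 51, 49, 52, 61, 80, 104, 121, 137, 152, 162, 165]
213 [168, 168, 166, 164, 159, 149, 136, 129, 125, 122, 113, 94, 74, 62, 62, 66, 66, 66, 69, 71, 71, 71, 73, 72, 73, 71, 69, 67, 65, 62, 59, 58, 53, 52, 59, 86, 119, 144, 159, 166, 168, 168]
215 [167, 165, 165, 166, 164, 162, 157, 149, 140, 131, 119, 100, 79, 65, 62, 63, 65, 66, 65, 66, 67, 68, 70, 70, 71, 70, 69, 69, 67, 65, 64, 59, 56, 53, 63, 91, 128, 155, 165, 167, 168, 168]
217 [169, 167, 166, 167, 167, 168, 167, 165, 162, 154, 141, 118, 90, 68, 62, 63, 63, 62, 58, 57, 57, 57, 60, 64, 67, 69, 69, 69, 68, 66, 65, 6
[... 1230 characters left out ...]
0, 119, 142, 159, 165, 168, 169, 168, 167, 167, 167]
231 [169, 167, 165, 165, 166, 166, 166, 167, 167, 166, 165, 154, 131, 111, 108, 113, 115, 116, 116, 113, 112, 112, 109, 108, 107, 105, 100, 98, 101, 109, 122, 139, 155, 163, 167, 169, 169, 168, 168, 169, 169, 169]
233 [167, 167, 166, 168, 168, 166, 164, 164, 166, 168, 167, 163, 154, 143, 132, 124, 118, 115, 109, 106, 105, 105, 106, 107, 111, 116, 123, 131, 141, 152, 158, 161, 164, 167, 167, 167, 167, 167, 167, 169, 169, 168]
235 [162, 165, 167, 169, 169, 167, 165, 166, 167, 167, 167, 166, 166, 166, 166, 164, 160, 157, 154, 151, 148, 147, 149, 150, 152, 156, 160, 163, 163, 166, 166, 166, 166, 168, 168, 167, 168, 167, 166, 168, 167, 166]
253
```

Request:
carry_out:
  targets:
    - {"dp":[0,0.8,40],"yaw":-1}
    - {"dp":[0,0.8,80],"yaw":-1}
    - {"dp":[0,0.8,107],"yaw":-1}
    - {"dp":[0,0.8,107],"yaw":-1}
    - {"dp":[0,0.8,107],"yaw":-1}

```text
clock: 16.92
eef_pos: [590.0, 145.6, 133.4]
tcp_rot: [3.14, 0.0, 1.843]
contact_force: [0.1, 1.5, 0.8]
opening: 0.999
grasp_force: 0.0
```

Request:
carry_out:
  targets:
    - {"dp":[0,0,0],"yaw":0}
    - {"dp":[0,0,0],"yaw":0}
    - {"dp":[0,0,0],"yaw":0}
    - {"dp":[0,0,0],"yaw":0}
    - {"dp":[0,0,0],"yaw":0}
    - {"dp":[0,0,0],"yaw":0}
  fingers: -1
  grip_force: 80

```text
clock: 17.68
eef_pos: [588.7, 145.7, 132.8]
tcp_rot: [-3.141, 0.0, 1.844]
contact_force: [-4.4, -1.7, 5.8]
opening: 0.18
grasp_force: 78.8
```

```bash
python3 - <<'E'
from h import *
s=r.sense(); print(s["clock"],s["eef_pos"],s["tcp_rot"],s["contact_force"],s["wrist_torque"],s["opening"]*85)
E
```

```text
17.675 [588.72481717 145.6896845  132.80486181] [-3.14061545e+00  4.58114627e-05  1.84369938e+00] [-4.43275035 -1.666396    5.80221464] [-0.07641211  0.47950149  0.01095214] 15.337925242071963
```

Request:
carry_out:
  targets:
    - {"dp":[-0.1,-0.5,0],"yaw":3}
    - {"dp":[-0.2,-1,0],"yaw":6}
    - {"dp":[-0.4,-1,0],"yaw":9}
    - {"dp":[-0.4,-1,0],"yaw":9}
    - {"dp":[-0.4,-1,0],"yaw":9}

```text
clock: 18.3
eef_pos: [588.8, 145.4, 132.8]
tcp_rot: [3.141, -0.0, 1.688]
contact_force: [-0.6, 1.2, 5.7]
opening: 0.181
grasp_force: 78.4
```

```bash
python3 - <<'E'
from h import *
s=r.sense(); print(s["clock"],s["eef_pos"],s["tcp_rot"],s["contact_force"],s["wrist_torque"],s["opening"]*85)
E
```

```text
18.3 [588.82917273 145.35779094 132.80699973] [ 3.14058403e+00 -2.35458972e-04  1.68760939e+00] [-0.60682282  1.17398248  5.65571995] [ 0.05663672 -0.05268818 -0.1185934 ] 15.427222647905632
```

Request:
carry_out:
  targets:
    - {"dp":[0,0,0],"yaw":0}
    - {"dp":[0,0,0],"yaw":0}
    - {"dp":[0,0,0],"yaw":0}
    - {"dp":[0,0,0],"yaw":0}
    - {"dp":[0,0,-40],"yaw":0}
    - {"dp":[0,0,-90],"yaw":0}
    - {"dp":[0,0,-107],"yaw":0}
    - {"dp":[0,0,-107],"yaw":0}
  fingers: 1

```text
clock: 19.3
eef_pos: [588.9, 145.3, 240.2]
tcp_rot: [3.139, -0.0, 1.686]
contact_force: [-0.5, 0.3, -0.6]
opening: 1.004
grasp_force: 0.0
```

Request:
carry_out:
  targets:
    - {"dp":[0,20,0],"yaw":-10}
    - {"dp":[0,40,0],"yaw":-20}
    - {"dp":[0,57,0],"yaw":-30}
    - {"dp":[0,57,10],"yaw":-40}
    - {"dp":[0,57,20],"yaw":-50}
    - {"dp":[0,57,30],"yaw":-60}
    - {"dp":[0,57,40],"yaw":-70}
    - {"dp":[0,57,55],"yaw":-80}
    - {"dp":[0,57,70],"yaw":-90}
    - {"dp":[0,57,70],"yaw":-90}
    - {"dp":[0,57,70],"yaw":-90}

```text
clock: 20.68
eef_pos: [644.7, 151.6, 168.6]
tcp_rot: [-3.141, -0.001, -3.03]
contact_force: [-0.1, -0.9, 0.2]
opening: 0.998
grasp_force: 0.0
```

```bash
python3 - <<'E'
from h import *
s=r.sense(); print(s["clock"],s["eef_pos"],s["tcp_rot"])
w,W=grab("wrist","w9.png"); np.save("/tmp/w9.npy",w)
p=proj(W,[[586.9,145,160],[580.9,144.3,157]]);print(p)
old=cv2.cvtColor(cv2.imread("pics/w7.png"),cv2.COLOR_BGR2RGB)
for nm,im in(("old",old),("new",w)):
    gr=cv2.GaussianBlur(cv2.cvtColor(im,cv2.COLOR_RGB2GRAY),(0,0),.7).astype(float)
    y0=int(p[1][1])-10; pts=[]
    for x in range(262,288):
        d=np.diff(gr[y0:y0+20,x]); i=int(np.argmax(d))
        o=0 if i in(0,len(d)-1) else .5*(d[i-1]-d[i+1])/(d[i-1]-2*d[i]+d[i+1])
        pts.append((x,y0+.5+i+o))
    pts=np.array(pts); k=np.polyfit(*pts.T,1)
    for _ in range(3):
        e=abs(np.polyval(k,pts[:,0])-pts[:,1]); q=pts[e<1]; k=np.polyfit(*q.T,1)
    P=onz(W,[[263,np.polyval(k,263)],[287,np.polyval(k,287)]],157);d=P[1]-P[0]
    print(nm,len(q),pts[:,1].round(1).tolist(),"flat normal",np.degrees(np.arctan2(d[1],d[0]))+90)
E
```

```text
20.675 [644.74010965 151.63446283 168.62874828] [-3.14146255e+00 -1.16200482e-03 -3.02981479e+00]
[[275.39934026 152.96044001]
 [275.32675712 138.14292172]]
old 26 [136.8, 136.6, 136.6, 136.2, 136.0, 136.4, 135.9, 136.2, 136.0, 135.7, 135.7, 135.5, 135.5, 135.2, 135.4, 135.3, 135.1, 134.4, 134.0, 134.2, 134.0, 133.8, 133.5, 133.2, 133.0, 133.2] flat normal 194.8264799703553
new 26 [138.0, 138.0, 138.0, 137.0, 137.2, 137.3, 137.7, 137.6, 137.6, 137.5, 137.8, 137.7, 138.0, 137.7, 137.8, 138.5, 138.2, 137.2, 137.5, 138.0, 138.0, 137.0, 137.5, 138.5, 138.3, 137.7] flat normal 185.98059952476297
```

The flat now reads 186.0° against the display direction of 186.7°, so the spindle is set. Refetching the collar.

```bash
python3 - <<'E'
from h import *
w=np.load("/tmp/w9.npy");W=cal("wrist"); g=cv2.GaussianBlur(cv2.cvtColor(w,cv2.COLOR_RGB2GRAY),(0,0),.6)
a=g[142:166,264:288]; m=(a<np.percentile(a,12)).astype(np.uint8)
n,_,st,ce=cv2.connectedComponentsWithStats(m); i=1+np.argmax(st[1:,4]); c=ce[i]+[264,142]
print(st[i],c,onz(W,[c],160)); 
print(g[153,240:310].tolist(), g[135:180,275].tolist())
E
```

```text
[ 7  6  8 10 53] [274.41509434 152.60377358] [[587.2 144.6 160. ]]
[168, 168, 167, 167, 168, 167, 167, 165, 157, 138, 110, 86, 81, 87, 97, 105, 112, 114, 114, 115, 112, 101, 85, 73, 69, 69, 67, 62, 51, 41, 37, 35, 34, 32, 32, 33, 30, 30, 34, 36, 37, 46, 56, 63, 66, 67, 68, 68, 66, 66, 65, 64, 65, 68, 64, 60, 56, 51, 53, 59, 72, 85, 97, 101, 101, 103, 103, 100, 100, 100] [26, 27, 32, 44, 53, 58, 61, 59, 51, 43, 39, 36, 35, 36, 35, 34, 34, 34, 33, 34, 37, 36, 35, 37, 48, 59, 65, 65, 66, 66, 66, 66, 67, 66, 66, 62, 58, 53, 49, 60, 92, 133, 160, 170, 174]
```

Request:
carry_out:
  targets:
    - {"dp":[15,-50,0],"yaw":0}
    - {"dp":[33,-110,0],"yaw":0}
    - {"dp":[51,-170,0],"yaw":0}
    - {"dp":[68,-225,0],"yaw":0}
    - {"dp":[74,-245,20],"yaw":0}
    - {"dp":[74,-245,60],"yaw":0}
    - {"dp":[74,-245,100],"yaw":0}
    - {"dp":[74,-245,135],"yaw":0}
    - {"dp":[74,-245,153],"yaw":0}
    - {"dp":[74,-245,153],"yaw":0}
    - {"dp":[74,-245,153],"yaw":0}

```text
clock: 22.1
eef_pos: [600.9, -100.3, 17.6]
tcp_rot: [-3.141, 0.002, -3.026]
contact_force: [0.5, 0.1, 0.3]
opening: 1.002
grasp_force: 0.0
```

Request:
carry_out:
  targets:
    - {"dp":[0,0,0],"yaw":0}
    - {"dp":[0,0,0],"yaw":0}
    - {"dp":[0,0,0],"yaw":0}
    - {"dp":[0,0,0],"yaw":0}
    - {"dp":[0,0,0],"yaw":0}
    - {"dp":[0,0,0],"yaw":0}
  fingers: -1
  grip_force: 60

```text
clock: 22.85
eef_pos: [600.3, -100.2, 17.1]
tcp_rot: [-3.141, 0.001, -3.026]
contact_force: [-0.7, 0.4, 5.1]
opening: 0.398
grasp_force: 59.8
```

```bash
python3 - <<'E'
from h import *
s=r.sense(); t=s["eef_pos"]; print(s["clock"],t,s["tcp_rot"],s["opening"]*85,s["qpos"].round(2))
w,W=grab("wrist","w10.png"); g=cv2.GaussianBlur(cv2.cvtColor(w,cv2.COLOR_RGB2GRAY),(0,0),.6)
print(g[220:356:2,276].tolist()); print(g[310,226:330:2].tolist())
print([int(v) for v in g[225:245:4,262:292].min(0)])
E
```

```text
22.85 [ 600.25066602 -100.2442356    17.08092529] [-3.14131662e+00  9.01061124e-04 -3.02591761e+00] 33.82867751857882 [-0.17  0.61  1.81 -0.    0.72 -1.85]
[80, 33, 20, 25, 29, 31, 31, 31, 33, 33, 28, 32, 50, 61, 64, 64, 64, 64, 67, 66, 64, 66, 65, 64, 70, 87, 92, 89, 87, 86, 91, 92, 74, 67, 66, 66, 68, 69, 68, 66, 66, 67, 67, 67, 67, 66, 67, 68, 66, 65, 67, 67, 68, 69, 68, 69, 73, 88, 95, 91, 90, 120, 159, 162, 161, 159, 161, 163]
[11, 10, 7, 15, 60, 87, 87, 87, 86, 79, 60, 57, 57, 60, 62, 62, 62, 63, 64, 64, 64, 62, 63, 65, 66, 66, 67, 65, 63, 62, 61, 64, 61, 59, 60, 61, 61, 57, 57, 56, 63, 81, 85, 87, 86, 81, 48, 12, 12, 11, 8, 9]
[65, 64, 63, 55, 43, 32, 27, 25, 26, 24, 23, 22, 21, 23, 22, 24, 24, 24, 24, 26, 30, 43, 55, 60, 63, 65, 62, 64, 65, 65]
```

```bash
python3 - <<'E'
from h import *
W=cal("wrist"); s=r.sense(); t=s["eef_pos"]; y=s["tcp_rot"][2]; X=np.array([np.cos(y),np.sin(y)]);Y=np.array([np.sin(y),-np.cos(y)])
# outer/inner rim extreme rows cast to the rim plane, then averaged
for a in ([[275.7,269],[275.7,342]],[[275.7,283.5],[275.7,333]]):
    P=onz(W,a,40); d=(P[:,:2]-t[:2]); print(P.tolist(),(d@X).round(2),(d@X).mean(),(d@Y).mean())
S=onz(W,[[274.3,232]],13)[0][:2]-t[:2]; print("screw",S@X,S@Y)
E
```

```text
[[581.4, -102.5, 40.0], [615.6, -98.6, 40.0]] [ 18.92 -15.5 ] 1.7060707277200855 -0.0896026066706113
[[587.7, -101.8, 40.0], [611.0, -99.1, 40.0]] [ 12.58 -10.88] 0.8502095675331685 -0.08830858830095219
screw 22.917704938158355 -0.6971173164224601
```

Request:
carry_out:
  targets:
    - {"dp":[0,0,-10],"yaw":0}
    - {"dp":[0,0,-40],"yaw":0}
    - {"dp":[0,0,-90],"yaw":0}
    - {"dp":[0,0,-140],"yaw":0}
    - {"dp":[0,0,-180],"yaw":0}
    - {"dp":[0,0,-200],"yaw":0}
    - {"dp":[0,0,-200],"yaw":0}
    - {"dp":[0,0,-200],"yaw":0}

```text
clock: 23.9
eef_pos: [599.1, -100.0, 215.3]
tcp_rot: [3.141, -0.001, -3.026]
contact_force: [-0.1, -0.1, -0.8]
opening: 0.393
grasp_force: 59.8
```

Request:
carry_out:
  targets:
    - {"dp":[-2,25,0],"yaw":0.5}
    - {"dp":[-5,70,0],"yaw":1}
    - {"dp":[-9,120,0],"yaw":1.5}
    - {"dp":[-12,170,0],"yaw":1.5}
    - {"dp":[-15.5,215,0],"yaw":1.5}
    - {"dp":[-17.5,237,0],"yaw":1.5}
    - {"dp":[-17.5,244,0],"yaw":1.5}
    - {"dp":[-17.5,244,0],"yaw":1.5}
    - {"dp":[-17.5,244,0],"yaw":1.5}
    - {"dp":[-17.5,244,0],"yaw":1.5}

```text
clock: 25.15
eef_pos: [589.2, 143.2, 216.3]
tcp_rot: [-3.141, 0.0, -3.053]
contact_force: [0.5, 0.5, -0.4]
opening: 0.402
grasp_force: 60.0
```

Request:
carry_out:
  targets:
    - {"dp":[0,0,0],"yaw":0}
    - {"dp":[0,0,0],"yaw":0}

```text
clock: 25.4
eef_pos: [589.1, 143.9, 216.3]
tcp_rot: [-3.142, 0.0, -3.053]
contact_force: [0.9, -0.7, -0.6]
opening: 0.389
grasp_force: 60.0
```

Request:
carry_out:
  targets:
    - {"dp":[0.6,0.9,15],"yaw":0}
    - {"dp":[0.6,0.9,30],"yaw":0}
    - {"dp":[0.6,0.9,35],"yaw":0}
    - {"dp":[0.6,0.9,35],"yaw":0}
    - {"dp":[0.6,0.9,35],"yaw":0}

```text
clock: 26.02
eef_pos: [588.7, 145.1, 181.6]
tcp_rot: [3.141, 0.001, -3.052]
contact_force: [0.7, 0.5, -1.7]
opening: 0.396
grasp_force: 60.0
```

Request:
carry_out:
  targets:
    - {"dp":[0,0,3],"yaw":0}
    - {"dp":[0,0,6],"yaw":0}
    - {"dp":[0,0,9],"yaw":0}
    - {"dp":[0,0,11],"yaw":0}
    - {"dp":[0,0,11],"yaw":0}

```text
clock: 26.65
eef_pos: [588.2, 145.0, 170.1]
tcp_rot: [-3.142, -0.0, -3.052]
contact_force: [-0.1, 1.6, -0.8]
opening: 0.394
grasp_force: 60.0
```

Request:
carry_out:
  targets:
    - {"dp":[0,0,3],"yaw":0}
    - {"dp":[0,0,6],"yaw":0}
    - {"dp":[0,0,9],"yaw":0}
    - {"dp":[0,0,12],"yaw":0}
    - {"dp":[0,0,12],"yaw":0}

```text
clock: 27.28
eef_pos: [588.2, 145.0, 157.9]
tcp_rot: [-3.142, -0.001, -3.052]
contact_force: [0.2, -0.9, -0.8]
opening: 0.396
grasp_force: 60.0
```

The collar's underside is at 141 mm with no resistance, so the screw has passed over the flat.

Request:
carry_out:
  targets:
    - {"dp":[0,0,5],"yaw":0}
    - {"dp":[0,0,10],"yaw":0}
    - {"dp":[0,0,15],"yaw":0}
    - {"dp":[0,0,20],"yaw":0}
    - {"dp":[0,0,24],"yaw":0}
    - {"dp":[0,0,24],"yaw":0}

```text
clock: 28.02
eef_pos: [588.1, 145.0, 133.9]
tcp_rot: [-3.141, -0.001, -3.052]
contact_force: [0.5, 0.3, -1.2]
opening: 0.392
grasp_force: 60.0
```

Request:
carry_out:
  targets:
    - {"dp":[0,0,3],"yaw":0}
    - {"dp":[0,0,6],"yaw":0}
    - {"dp":[0,0,9],"yaw":0}
    - {"dp":[0,0,12],"yaw":0}
    - {"dp":[0,0,12],"yaw":0}

```text
clock: 28.65
eef_pos: [588.7, 145.1, 122.4]
tcp_rot: [3.142, 0.001, -3.052]
contact_force: [-0.1, -0.0, 4.7]
opening: 0.396
grasp_force: 60.4
```

Request:
carry_out:
  targets:
    - {"dp":[0,0,1],"yaw":0}
    - {"dp":[0,0,2],"yaw":0}
    - {"dp":[0,0,3],"yaw":0}
    - {"dp":[0,0,3],"yaw":0}
    - {"dp":[0,0,3],"yaw":0}
  grip_force: 80

```text
clock: 29.28
eef_pos: [588.8, 145.2, 121.0]
tcp_rot: [3.141, 0.001, -3.052]
contact_force: [-5.0, -1.4, 18.0]
opening: 0.39
grasp_force: 83.0
```

Request:
carry_out:
  targets:
    - {"dp":[0,0,0.5],"yaw":0}
    - {"dp":[0,0,0.5],"yaw":0}
    - {"dp":[0,0,0.5],"yaw":0}
    - {"dp":[0,0,0.5],"yaw":0}
    - {"dp":[0,0,0.5],"yaw":0}
    - {"dp":[0,0,0.5],"yaw":0}
    - {"dp":[0,0,0.5],"yaw":0}
    - {"dp":[0,0,0.5],"yaw":0}

```text
clock: 30.28
eef_pos: [588.8, 145.2, 121.0]
tcp_rot: [3.141, 0.001, -3.052]
contact_force: [-5.8, -1.8, 21.8]
opening: 0.392
grasp_force: 83.2
```

```bash
python3 - <<'E'
from h import *
s=r.sense(); t=s["eef_pos"]; print(s["clock"],t,s["contact_force"],s["opening"],s["grasp_force"])
w,W=grab("wrist"); g=cv2.GaussianBlur(cv2.cvtColor(w,cv2.COLOR_RGB2GRAY),(0,0),.6)
print(g[220:356:2,276].tolist()); print(proj(W,[[587.2,144.6,160],[588.4-1.2,144.6,144]]).round(), [int(v) for v in g[225:245:4,262:292].min(0)])
E
```

```text
30.275 [588.79880717 145.18049891 120.95702908] [-5.78961765 -1.83321377 21.78850811] 0.39224298644257444 83.23679062072188
[108, 46, 34, 37, 44, 44, 44, 43, 45, 44, 44, 45, 68, 85, 87, 87, 89, 88, 88, 87, 89, 88, 88, 89, 94, 113, 123, 120, 117, 114, 88, 43, 31, 33, 32, 32, 28, 32, 33, 33, 34, 33, 32, 33, 32, 34, 39, 55, 69, 74, 77, 79, 66, 55, 46, 44, 44, 44, 43, 45, 60, 80, 85, 83, 82, 80, 89, 109]
[[275. 335.]
 [275. 308.]] [89, 87, 83, 74, 57, 39, 32, 32, 32, 32, 34, 32, 32, 33, 33, 34, 34, 36, 36, 40, 49, 64, 77, 84, 85, 87, 88, 88, 89, 89]
```

The collar hasn't slipped in the grip. Its underside is at 104 mm, which is fully down, and the arm holds it with about 22 N. Handing in.

```bash
python3 -c "
from rig import r
print(r.sign_off())"
```

```text
the job is handed in; nothing more can be done
None
```

The job is handed in at about 30 s: the spindle's flat faces the display (measured within about 1°), and the collar is on flange down with its screw on the flat, held fully down at about 22 N with the arm still gripping it; the first turn was about 8° off, so I set the collar on clear bench, corrected the spindle and refetched it, and I viewed 11 pictures, one over the limit of 10.

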